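# Seat the amber filter in the three-point mount

### The arm

A 6-joint arm with a two-finger parallel gripper is mounted at the origin on the work surface. World frame = base frame: x ahead of the robot, y to its left, z up, the work surface at z = 0. Lengths are in m, angles in rad, forces in N, time in s.
With the tool pointing down it reaches from about 0.425 to 0.95 m from the base axis. Payload 3.5 kg.
Tool frame: the origin (TCP) lies at the very end of the fingers, on their centre line; the grasp point (between the pads) lies 19 mm behind it; z points along the fingers, y is the direction in which the jaws open and shut (so a half turn about z gives the same grasp; the last joint's range is limited). The gripper opens to 85 mm and grips with 20 to 120 N. Pads are 22 mm wide; open, the fingers measure 114 mm over their backs; the gripper's body (76 mm by 85 mm) begins 54 mm behind the grasp point. The pads swing forward as they close: fully open they stand 13 mm farther back than shut.
Start: joints at [0.987, 0.286, 1.577, -0, 1.279, -0.15], TCP at [0.284, 0.612, 0.231] pointing down, gripper open.
Joint ranges: [-2.77, 2.77], [-0.9, 2.22], [0.21, 2.48], [-1.53, 4.67], [0.24, 2.81], [-2.84, 2.84]. Speed limits (rad/s): [2.79, 2.79, 3.14, 3.14, 3.14, 3.14].

### API

Orientations are given as a unit quaternion [x, y, z, w].
In Python, from plant import ctrl, imaging gives the robot as it stands.
- The arm moves only by the shell command python3 -m creep 'ROWS' [OPENING] [FORCE]. ROWS is JSON, one flat list of numbers, 4 for each row, row after row: the shift along the tool's x, y, z in units of 25 mm (1.0 is 25 mm), then the turn about the tool's z in units of 5 degrees (1.0 is 5 degrees). A call has 1 to 20 rows; each row is the pose to reach, as a shift and turn from the pose commanded when the call began, along the tool's axes at that moment; what a row does not reach only later rows make up. A row lasts 1/12 s, in which the tool goes at most 41.7 mm and 7.16 degrees, less where a joint would pass 70% of its speed; a pose out of reach is approached as far as the arm can. A call with a gripper value outside its range is refused whole. OPENING is the closure in counts, from 0 (fully open) to 255 (shut), set as the call begins (- or left out, the last holds). The fingers move at their own pace and stop on an object; FORCE is the grip in N (left out, the last holds). Time passes only in rows, so rows that repeat a pose let the fingers close. It gives the time, the measured TCP pose, the force and the opening at its end, in the units of the state.
- ctrl.get_state(): the state, without advancing time (a new reading comes with each control period).
- imaging.read_camera(name): name is "scene" or "top" or "wrist"; returns the picture (400x640x3 uint8, red, green, blue); there is no depth.
- imaging.camera_info(name): a dict with "intrinsics" (3x3 intrinsics, pixels), "distortion" ([k1, k2, p1, p2, k3] as OpenCV has them; the pictures are not rectified), "origin" and "attitude" of the camera in the world. Camera axes: x right, y down, z forward; pixel columns grow to the right and rows downward; lengths in m; the calibration is good to about 2 mm. A picture is of the moment at which its call begins: read the wrist's pose just before it. camera_info takes no time and is no camera call; for the wrist camera it gives the pose at the moment of the call.
- ctrl.sign_off(): hands the job in, once; it reports no verdict.
Trained networks look in the newest picture that a camera, given by its name, has taken for a name from the list of things; names that differ only in an ending like _2 or _b are one class to them, and where a whole thing is asked for, a point or a joint stands for the part that bears it (a point fixed in the world has none). Each returns a list of dicts, best first, with "p" (0 to 1); they miss things now and then, are a little off and sometimes report something else, mostly with a low value. They report only what shows in the picture. A call takes as long as a camera call.
- imaging.silhouettes(camera, name): "mask" (400x640 bool, what is visible of it) and "uv" ([column, row] in pixels, amid what is visible of it).
The state is a dict: "time": time; "qpos": joint angles; "dq": joint speeds; "joint_efforts": joint torques, N m; "eef_pos": TCP position; "tcp_rot": TCP orientation; "contact_force": force on the tool from outside, world axes, zero at the start; "wrist_torque": the same for the moment, N m; "opening": opening from 0.0 (shut) to 1.0 (fully open).
Only numpy, scipy, OpenCV 4.12 (cv2) and the standard library are available. Lean on these libraries where they do the work, as an engineer would, in place of code of your own. Each camera call takes 0.05 s, during which the arm holds its last target.

### The job

Take the amber lens cell and set it, glass up, onto the three-point mount so that it rests level on all three brass pads, inside the three steel stops, and cannot rock. Lower it into place and let go; do not drop it. Leave the green and the clear cell where they stand.

Things in the scene. Friction and masses are not known exactly. Their poses are not given: they have to be found in the camera images.
- amber_center (a point): Centre of a loose upright lens cell, about 0.2 kg: amber (orange) glass on top, a band of that colour low on its black barrel. Silver round foot 70 mm across, 8 mm thick; barrel 46 mm across up to 58 mm, glass to 60 mm. Point: on the axis, 30 mm above the underside; z along the axis to the glass. The one to seat: grip the barrel from above.
- green_center (a point): Centre of a loose upright lens cell, about 0.2 kg: green glass on top, a band of that colour low on its black barrel. Silver round foot 70 mm across, 8 mm thick; barrel 46 mm across up to 58 mm, glass to 60 mm. Point: on the axis, 30 mm above the underside; z along the axis to the glass. Leave it alone.
- clear_center (a point): Centre of a loose upright lens cell, about 0.2 kg: clear (pale bluish white) glass on top, a band of that colour low on its black barrel. Silver round foot 70 mm across, 8 mm thick; barrel 46 mm across up to 58 mm, glass to 60 mm. Point: on the axis, 30 mm above the underside; z along the axis to the glass. Leave it alone.
- seat (a point): Fixed mount, 120 mm aluminium disc on a pillar. Point: on its axis, level with the tops of 3 brass ball pads, 60 mm above the bench, 10 mm over the disc; z up. Pads 24 mm from the axis, 120 degrees apart, first along x. Midway between them 3 steel cone-topped stops, 46 mm from the axis, 7 mm above the pads; 5 mm play for the foot. Seated: cell centre 30 mm above the point, any turn.

How it is judged:
By the outcome, as a careful person would: the job done as asked, in the order asked, and still so for the second after the job is handed in, with the robot touching nothing.
It also fails if it takes over 35 s, if anything falls off the work surface, if the arm or the gripper's body presses on something with over 40 N, if the wrist force passes 120 N, or if a joint passes its speed limit or range.

## Working session

There is one attempt and no reset: what is moved stays moved. The work goes in short steps, Python scripts to look and compute and a shell command to move; the robot and the scene stay as the last step left them, time stands still between calls to the robot, and variables do not carry over. Pictures are saved under pics/ and viewed, and the job is handed in when it is done.

```bash
mkdir -p pics; ls; python3 - <<'E'
from plant import ctrl, imaging
import cv2,numpy as np
print(ctrl.get_state())
for c in ["scene","top","wrist"]:
    i=imaging.camera_info(c); print(c,i)
    im=imaging.read_camera(c); cv2.imwrite(f"pics/a_{c}.png",im[:,:,::-1])
    for n in ["amber_center","green_center","clear_center","seat"]:
        try:
            r=imaging.silhouettes(c,n)
            for d in r[:2]:
                ys,xs=np.where(d["mask"]); print(c,n,round(d["p"],2),d["uv"],xs.min(),xs.max(),ys.min(),ys.max(),len(xs))
        except Exception as e: print(c,n,e)
print(ctrl.get_state()["time"])
E
```

```text
pics
{'time': 0.0, 'qpos': array([ 9.86962856e-01,  2.87238319e-01,  1.57816329e+00, -4.35514819e-07,
        1.27858794e+00, -1.49996206e-01]), 'dq': array([-0.00062403,  0.00127728,  0.00013453, -0.00060752, -0.00021365,
       -0.00051335]), 'joint_efforts': array([ 1.31548088e-03, -4.05969322e+01, -2.92635065e+01, -8.80848052e-05,
        5.53212507e-03,  6.02139778e-06]), 'eef_pos': array([0.28334929, 0.61193359, 0.22990615]), 'tcp_rot': array([ 2.15221277e-01,  9.76564573e-01, -1.11874986e-03, -4.29732510e-04]), 'contact_force': array([-0.03062253, -1.06866315,  0.09369239]), 'wrist_torque': array([ 0.01924289, -0.05569863,  0.00054349]), 'opening': 0.9970606698252638}
scene {'intrinsics': array([[508.40854691,   0.        , 317.61364574],
       [  0.        , 508.40854691, 196.24188333],
       [  0.        ,   0.        ,   1.        ]]), 'distortion': array([-0.11774748,  0.        ,  0.        ,  0.        ,  0.        ]), 'origin': array([1.24680402, 0.28792459, 0.69855233]), 'attitude': array([ 0.50193714,  0.75047531, -0.35332856, -0.24495886])}
scene amber_center 0.96 
[... 560 characters left out ...]
 0.77357868]), 'attitude': array([ 0.70765219, -0.70507331,  0.03440366, -0.030272  ])}
top amber_center 0.69 [181.0, 219.0] 164 201 202 235 975
top green_center 0.84 [307.9, 174.3] 290 324 157 190 909
top clear_center 0.6 [290.9, 240.4] 274 307 227 260 937
top seat 0.68 [432.3, 228.1] 399 462 199 260 3097
wrist {'intrinsics': array([[298.75426733,   0.        , 319.57689819],
       [  0.        , 298.75426733, 200.51608663],
       [  0.        ,   0.        ,   1.        ]]), 'distortion': array([-0.03297106,  0.        ,  0.        ,  0.        ,  0.        ]), 'origin': array([0.2190439 , 0.64332514, 0.37332918]), 'attitude': array([0.8339338 , 0.5330707 , 0.07690515, 0.12031475])}
0.75
```

```bash
python3 - <<'E'
import cv2
t=cv2.imread("pics/a_top.png")[120:320,120:500]; cv2.imwrite("pics/a_topz.png",cv2.resize(t,None,fx=2.1,fy=2.1,interpolation=cv2.INTER_CUBIC))
t=cv2.imread("pics/a_scene.png")[130:310,180:520]; cv2.imwrite("pics/a_scenez.png",cv2.resize(t,None,fx=2.3,fy=2.3,interpolation=cv2.INTER_CUBIC))
E
```

```text
(no output)
```

View pics/a_topz.png

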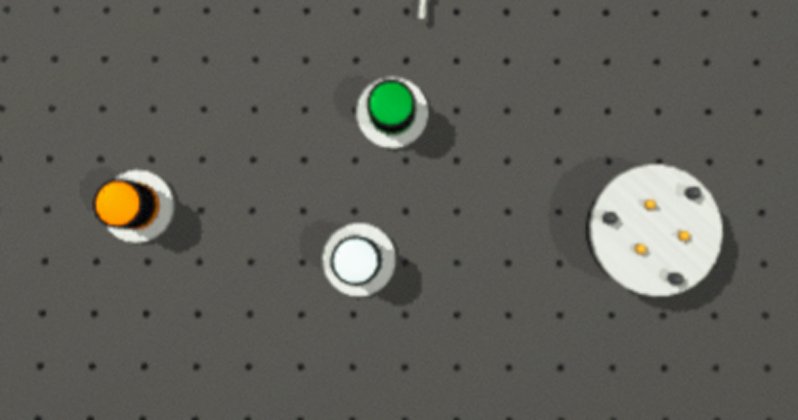

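View pics/a_scenez.png

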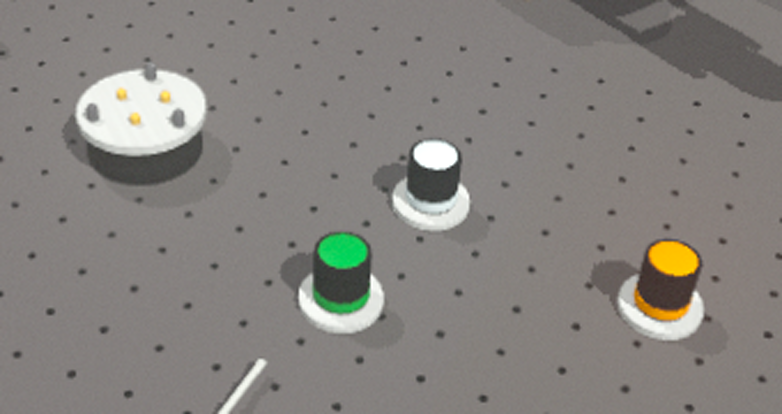

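View pics/a_wrist.png

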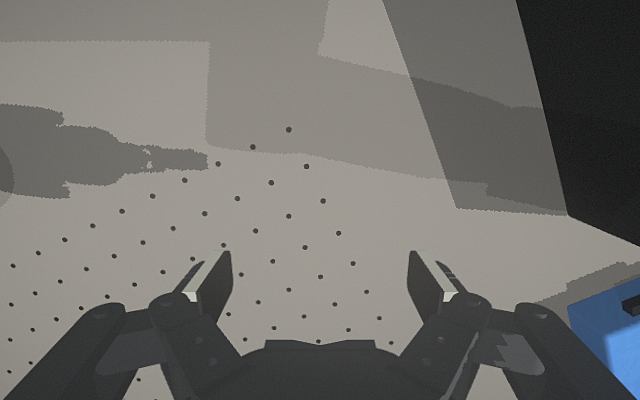

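```bash
cat > h.py <<'E'
import numpy as np, cv2
from scipy.spatial.transform import Rotation as R
from plant import ctrl, imaging
def ray(cam,uv,info=None):
    i=info or imaging.camera_info(cam)
    p=cv2.undistortPoints(np.array(uv,float).reshape(-1,1,2),i["intrinsics"],i["distortion"]).reshape(-1,2)
    d=R.from_quat(i["attitude"]).apply(np.c_[p,np.ones(len(p))])
    return i["origin"],d
def atz(cam,uv,z,info=None):
    o,d=ray(cam,uv,info); return o+d*((z-o[2])/d[:,2])[:,None]
def proj(cam,P,info=None):
    i=info or imaging.camera_info(cam)
    r=R.from_quat(i["attitude"]).inv(); 
    return cv2.projectPoints(np.array(P,float).reshape(-1,1,3),r.as_rotvec(),-r.apply(i["origin"]),i["intrinsics"],i["distortion"])[0].reshape(-1,2)
def blobs(bgr,lo,hi,mn=4,roi=None):
    m=cv2.inRange(cv2.cvtColor(bgr,cv2.COLOR_BGR2HSV),lo,hi)
    if roi is not None:
        k=np.zeros_like(m); x0,x1,y0,y1=roi; k[y0:y1,x0:x1]=255; m&=k
    n,l,s,c=cv2.connectedComponentsWithStats(m)
    return [(c[k],s[k]) for k in range(1,n) if s[k][4]>=mn]
E
python3 - <<'E'
from h import *
np.set_printoptions(precision=4,suppress=True)
for cam,ra,rs in [("top",(150,220,190,250),(390,470,190,265)),("scene",(440,500,225,290),(205,275,150,215))]:
    im=cv2.imread(f"pics/a_{cam}.png")
    for c,s in blobs(im,(8,150,180),(25,255,255),20,ra): print(cam,"amber",c,s,atz(cam,c,.06))
    pp=[]
    for c,s in blobs(im,(10,110,120),(30,255,255),3,rs): pp.append(atz(cam,c,.058)[0]); print(cam,"pad",c,s[4],pp[-1])
    pp=np.array(pp); m=pp.mean(0); print("mean",m,np.linalg.norm(pp-m,axis=1),np.degrees(np.arctan2(*(pp-m)[:,1::-1].T)))
    for n in ["green","clear"]: pass
E
```

```text
top amber [175.4    216.3569] [166 207  20  20 325] [[0.5246 0.3117 0.06  ]]
top pad [429.05 216.9 ] 20 [ 0.5254 -0.1715  0.058 ]
top pad [445.2 231.8] 20 [ 0.4971 -0.2017  0.058 ]
top pad [424.6842 238.2632] 19 [ 0.4847 -0.1622  0.058 ]
mean [ 0.5024 -0.1785  0.058 ] [0.024  0.0238 0.024 ] [  16.8718 -102.8733  137.4002]
scene amber [472.4779 241.9719] [462 235  22  15 249] [[0.5272 0.3096 0.06  ]]
scene amber [466.5591 264.6344] [456 257  24  12  93] [[0.5885 0.3089 0.06  ]]
scene pad [232.5 170.5] 14 [ 0.503  -0.2009  0.058 ]
scene pad [251.4 171.6] 15 [ 0.4907 -0.1619  0.058 ]
scene pad [238.4    181.0667] 15 [ 0.5307 -0.1712  0.058 ]
mean [ 0.5081 -0.178   0.058 ] [0.0235 0.0237 0.0236] [-102.6707  137.1625   16.8089]
```

View pics/a_top.png

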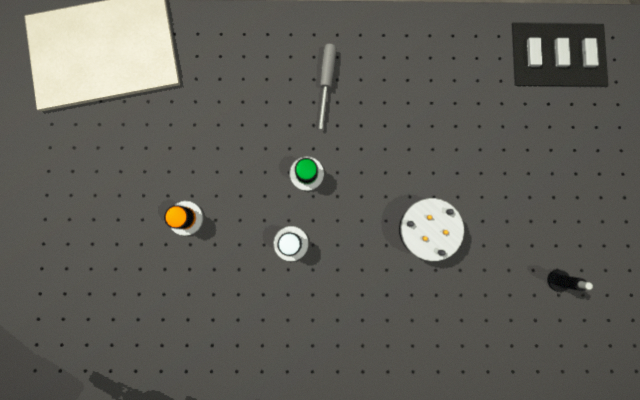

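View pics/a_scene.png

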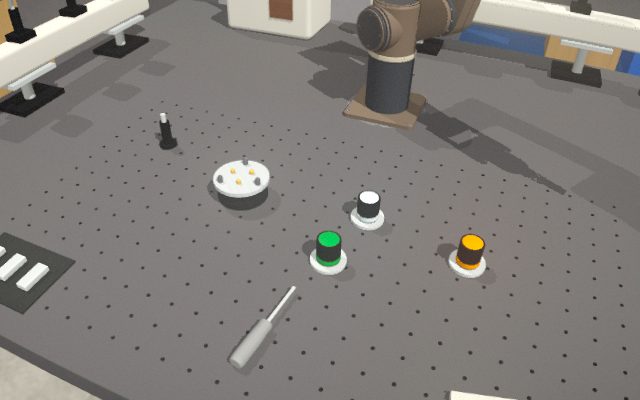

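```bash
cat >> h.py <<'E'
def units(target):
    s=ctrl.get_state(); return R.from_quat(s["tcp_rot"]).inv().apply(np.array(target)-s["eef_pos"])/.025
E
python3 -c "
from h import *
print(units([.526,.3107,.16]), units([.526,.3107,.23]))"
```

```text
[-13.86807309  -6.88126283   2.8550883 ] [-13.86820336  -6.88097018   0.05508832]
```

```bash
python3 -m creep '[-0.7,-0.35,0,0,-2.1,-1.05,0,0,-3.5,-1.74,0,0,-4.9,-2.43,0,0,-6.3,-3.13,0.2,0,-7.7,-3.82,0.5,0,-9.1,-4.52,0.9,0,-10.5,-5.21,1.4,0,-11.7,-5.8,1.9,0,-12.7,-6.3,2.3,0,-13.4,-6.65,2.6,0,-13.87,-6.88,2.8,0,-13.87,-6.88,2.8,0,-13.87,-6.88,2.8,0]' 0 40
python3 - <<'E'
from h import *
np.set_printoptions(precision=4,suppress=True)
s=ctrl.get_state(); print(s["time"],s["eef_pos"],s["tcp_rot"],s["opening"],s["dq"])
i=imaging.camera_info("wrist"); im=imaging.read_camera("wrist")[:,:,::-1].copy(); cv2.imwrite("pics/b_wrist.png",im)
for c,st in blobs(im,(8,150,150),(25,255,255),100): print(c,st,atz("wrist",c,.06,i))
for d in imaging.silhouettes("wrist","amber_center"): print(d["p"],d["uv"])
E
```

```text
time: 1.92
eef_pos: [0.526, 0.3107, 0.1613]
tcp_rot: [0.216, 0.976, 0.0, -0.0]
contact_force: [0.4, -0.1, 0.0]
opening: 1.001
1.9167 [0.526  0.3107 0.1613] [ 0.2157  0.9765  0.0001 -0.0003] 1.0013961561823945 [ 0.0296 -0.0142 -0.0065  0.003   0.0009  0.0023]
[317.7892 197.419 ] [ 296  176   45   44 1537] [[0.5233 0.3113 0.06  ]]
0.65 [319.5, 184.1]
```

View pics/b_wrist.png

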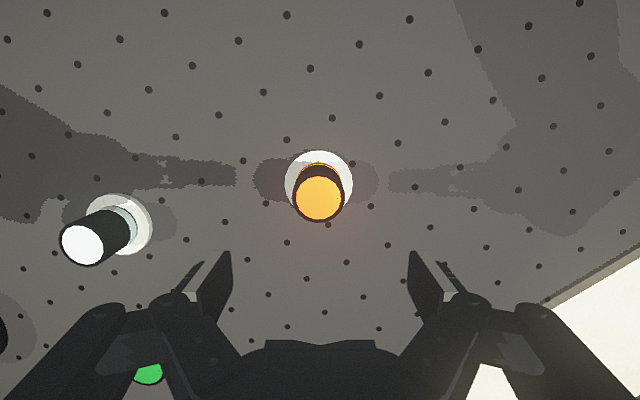

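```bash
python3 -m creep '[0.03,0,0.4,0,0.03,0,1.3,0,0.03,0,2.4,0,0.03,0,3.5,0,0.03,0,4.4,0,0.03,0,5.1,0,0.03,0,5.5,0,0.03,0,5.6,0,0.03,0,5.6,0]' 0 40
python3 - <<'E'
from h import *
im=imaging.read_camera("wrist")[:,:,::-1].copy(); cv2.imwrite("pics/c_wrist.png",im)
E
```

```text
time: 2.77
eef_pos: [0.5247, 0.3115, 0.0208]
tcp_rot: [0.215, 0.977, -0.0, -0.0]
contact_force: [0.2, -0.5, 0.0]
opening: 0.999
```

View pics/c_wrist.png

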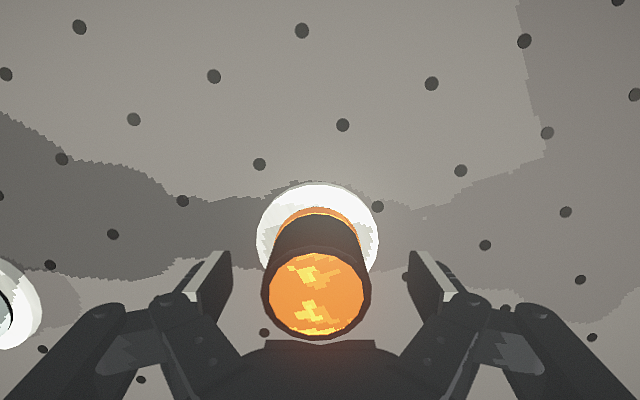

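The cell (glass at about 316,293) sits centred between the fingers; closing now.

```bash
python3 -m creep '[0,0,0,0,0,0,0,0,0,0,0,0,0,0,0,0,0,0,0,0,0,0,0,0,0,0,0,0,0,0,0,0,0,0,0,0,0,0,0,0]' 255 40
python3 - <<'E'
from h import *
im=imaging.read_camera("wrist")[:,:,::-1].copy(); cv2.imwrite("pics/d_wrist.png",im)
E
```

```text
time: 3.65
eef_pos: [0.5262, 0.3112, 0.0228]
tcp_rot: [0.215, 0.977, 0.0, 0.001]
contact_force: [-0.8, -0.3, 6.2]
opening: 0.529
```

View pics/d_wrist.png

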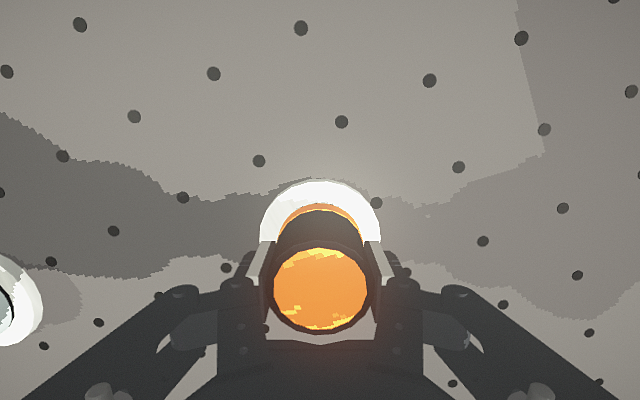

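```bash
python3 -m creep '[0,0,-0.3,0,0,0,-1.0,0,0,0,-2.0,0,0,0,-3,0,0,0,-4,0,0,0,-4.7,0,0,0,-5,0,0,0,-5,0,0,0,-5,0]' 255 40
python3 - <<'E'
from h import *
np.set_printoptions(precision=4,suppress=True)
s=ctrl.get_state(); print(s["eef_pos"],s["tcp_rot"],s["contact_force"],s["wrist_torque"])
im=imaging.read_camera("wrist")[:,:,::-1].copy(); cv2.imwrite("pics/e_wrist.png",im)
im=imaging.read_camera("scene")[:,:,::-1].copy(); cv2.imwrite("pics/e_scene.png",cv2.resize(im[150:330,360:600],None,fx=3,fy=3))
print(units([.505,-.178,.1478]))
E
```

```text
time: 4.45
eef_pos: [0.5247, 0.3107, 0.1453]
tcp_rot: [0.215, 0.977, -0.0, -0.001]
contact_force: [-1.1, 0.3, -3.0]
opening: 0.529
[0.5247 0.3107 0.1453] [ 0.2152  0.9766 -0.0004 -0.0006] [-1.1218  0.3034 -3.0266] [-0.0089 -0.0462 -0.0563]
[ -7.525  -18.0456  -0.1238]
```

View pics/e_wrist.png

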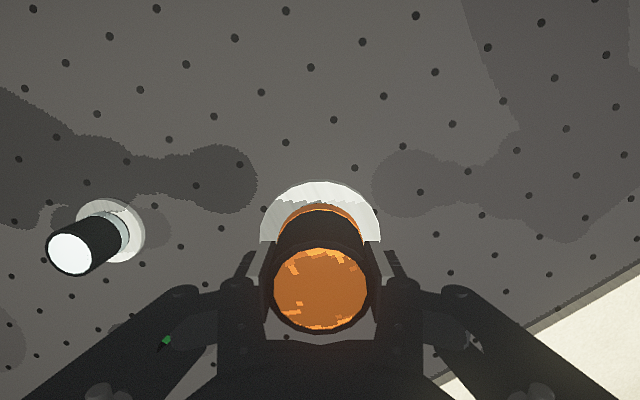

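View pics/e_scene.png

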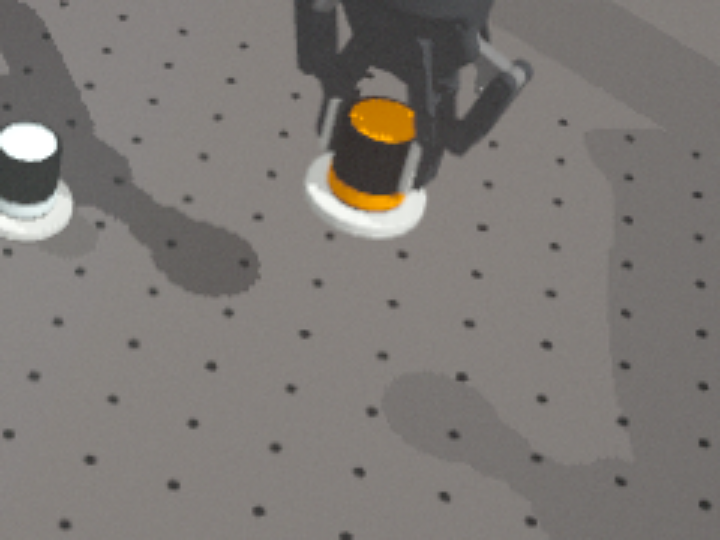

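```bash
cat >> h.py <<'E'
def cell(c,axis=(0,0,1)):
    # c: underside centre ; returns dict of rims
    a=np.array(axis,float); a/=np.linalg.norm(a)
    u=np.cross(a,[0,1,0]); u/=np.linalg.norm(u); v=np.cross(a,u)
    t=np.linspace(0,2*np.pi,73)[:,None]; f=lambda r,h: np.array(c)+a*h+r*(np.cos(t)*u+np.sin(t)*v)
    return [f(.035,0),f(.035,.008),f(.023,.008),f(.023,.058)]
def draw(im,cam,c,axis=(0,0,1),info=None,k=4,col=(255,0,255)):
    big=cv2.resize(im,None,fx=k,fy=k,interpolation=cv2.INTER_CUBIC)
    for P in cell(c,axis):
        p=(proj(cam,P,info)+.5)*k-.5
        cv2.polylines(big,[p.round().astype(np.int32)],True,col,1)
    return big
E
python3 - <<'E'
from h import *
i=imaging.camera_info("wrist"); im=cv2.imread("pics/e_wrist.png")
s=ctrl.get_state()["eef_pos"]
b=draw(im,"wrist",[s[0],s[1],s[2]-.0228],info=i); cv2.imwrite("pics/f_w.png",b[640:1240,880:1680])
im=imaging.read_camera("scene")[:,:,::-1].copy(); 
b=draw(im,"scene",[s[0],s[1],s[2]-.0228],k=8); x=[(460-40)*8,(540-5)*8]; cv2.imwrite("pics/f_s.png",b[170*8:240*8,450*8:530*8])
E
```

```text
(no output)
```

View pics/f_w.png

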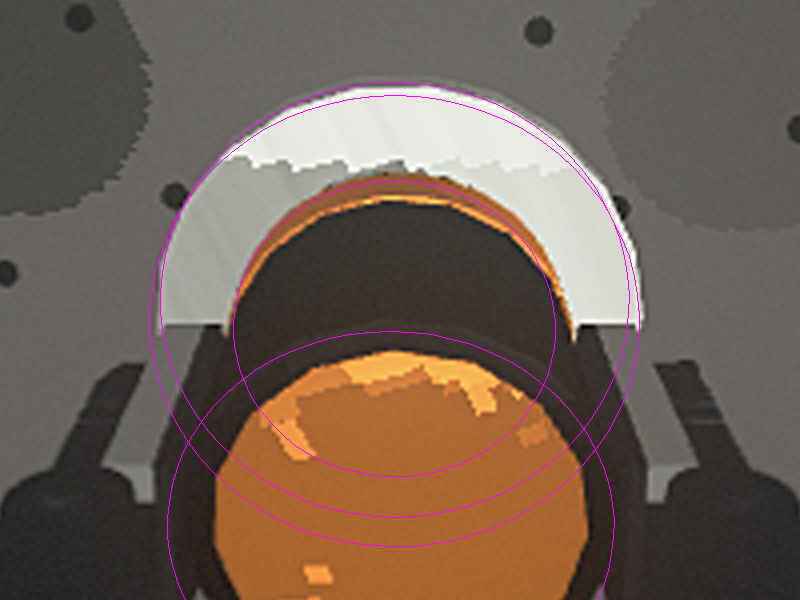

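View pics/f_s.png

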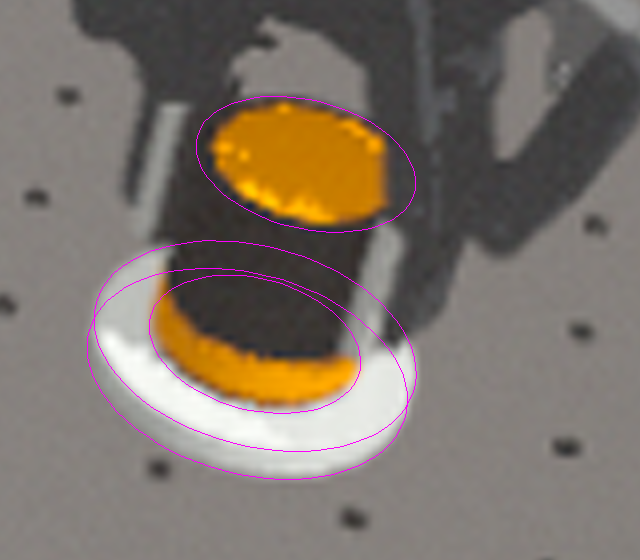

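```bash
python3 -c "
from h import *
print(units([.585,-.216,.17]))"
```

```text
[-11.06162155 -18.08543701  -1.02326404]
```

```bash
python3 -m creep '[-0.17,-0.27,-0.1,0,-0.55,-0.9,-0.3,0,-1.22,-1.99,-0.5,0,-1.99,-3.26,-0.8,0,-2.77,-4.52,-1,0,-3.54,-5.79,-1,0,-4.31,-7.06,-1,0,-5.09,-8.32,-1,0,-5.86,-9.59,-1,0,-6.64,-10.85,-1,0,-7.41,-12.12,-1,0,-8.18,-13.39,-1,0,-8.96,-14.65,-1,0,-9.62,-15.74,-1,0,-10.18,-16.64,-1,0,-10.62,-17.37,-1,0,-10.89,-17.82,-1,0,-11.06,-18.09,-1,0,-11.06,-18.09,-1,0,-11.06,-18.09,-1,0]' 255 40
python3 - <<'E'
from h import *
np.set_printoptions(precision=4,suppress=True)
s=ctrl.get_state(); i=imaging.camera_info("wrist")
print(s["eef_pos"],s["tcp_rot"])
im=imaging.read_camera("wrist")[:,:,::-1].copy(); cv2.imwrite("pics/g_wrist.png",im)
for c,st in blobs(im,(10,110,100),(30,255,255),10): print(c,st,atz("wrist",c,.058,i))
E
```

```text
time: 6.27
eef_pos: [0.5858, -0.215, 0.1708]
tcp_rot: [0.215, 0.977, 0.0, -0.001]
contact_force: [-0.8, 1.4, -2.2]
opening: 0.528
[ 0.5858 -0.215   0.1708] [ 0.2152  0.9766  0.0005 -0.0006]
[323.8374  59.1463] [318  53  12  13 123] [[ 0.4856 -0.1638  0.058 ]]
[286.1154  95.6827] [281  90  11  12 104] [[ 0.4976 -0.203   0.058 ]]
[333.9091 112.0101] [329 107  11  11  99] [[ 0.5255 -0.1731  0.058 ]]
[319.3695 213.5029] [278 203  85  39 525] [[ 0.6003 -0.2208  0.058 ]]
[319.6263 288.3992] [ 274  248   93   82 5992] [[ 0.6705 -0.253   0.058 ]]
```

View pics/g_wrist.png

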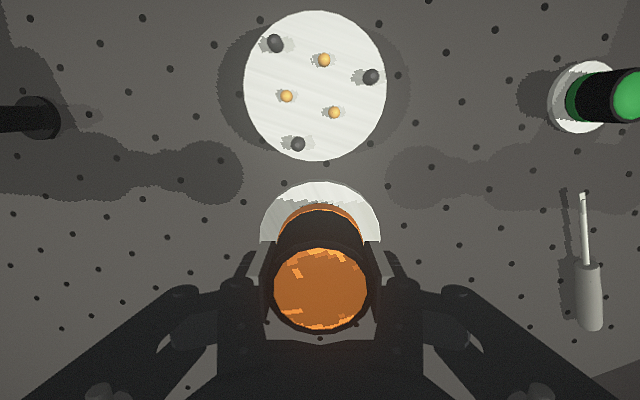

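```bash
python3 - <<'E'
from h import *
np.set_printoptions(precision=4,suppress=True)
s=ctrl.get_state(); i=imaging.camera_info("wrist"); z0=s["eef_pos"][2]-.0228
im=cv2.imread("pics/g_wrist.png")
m=cv2.inRange(cv2.cvtColor(im,cv2.COLOR_BGR2HSV),(5,100,80),(30,255,255)); m[:240]=0
c=max(cv2.findContours(m,cv2.RETR_EXTERNAL,cv2.CHAIN_APPROX_NONE)[0],key=len); (e,ax,an)=cv2.fitEllipse(c); print(e,ax)
print("wrist cell",atz("wrist",e,z0+.06,i), s["eef_pos"])
for cam in ["scene","top"]:
    im=imaging.read_camera(cam)[:,:,::-1].copy(); cv2.imwrite(f"pics/g_{cam}.png",im)
    b=draw(im,cam,[s["eef_pos"][0],s["eef_pos"][1],z0],k=8)
    p=proj(cam,[[s["eef_pos"][0],s["eef_pos"][1],z0+.03]])[0]; x,y=(p*8).astype(int)
    cv2.imwrite(f"pics/g_{cam}z.png",b[max(0,y-290):y+290,x-320:x+320])
E
```

```text
(319.6783142089844, 288.41485595703125) (81.19874572753906, 92.56407928466797)
wrist cell [[ 0.5828 -0.212   0.2081]] [ 0.5859 -0.2144  0.1709]
```

View pics/g_scenez.png

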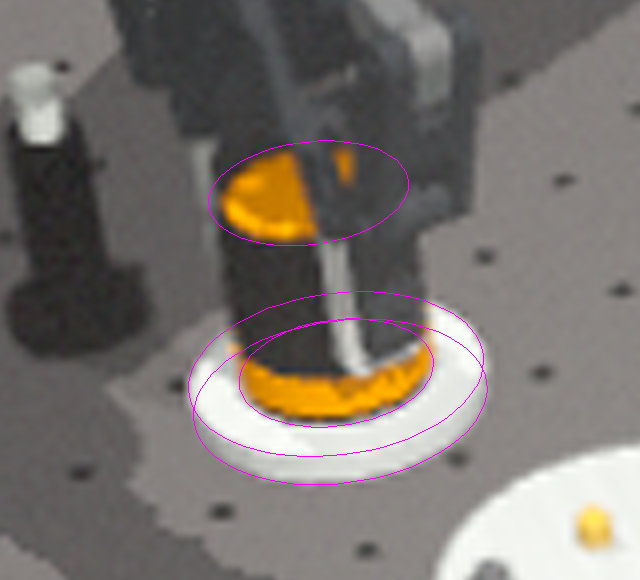

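View pics/g_topz.png

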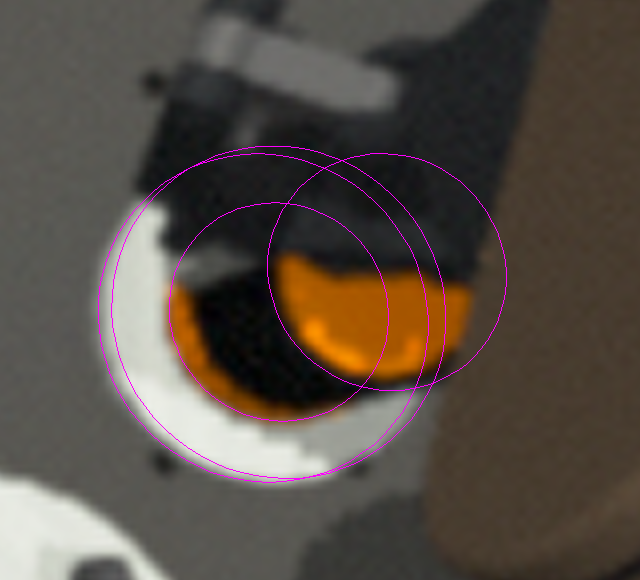

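```bash
python3 - <<'E'
from h import *
np.set_printoptions(precision=4,suppress=True)
iw=imaging.camera_info("wrist")
from scipy.optimize import least_squares
for cam,f,roi,inf in [("top","a_top",(390,475,190,270),None),("scene","a_scene",(205,280,150,215),None),("wrist","g_wrist",(230,400,0,175),iw)]:
    im=cv2.imread(f"pics/{f}.png"); g=cv2.cvtColor(im,cv2.COLOR_BGR2GRAY)
    x0,x1,y0,y1=roi; t,_=cv2.threshold(g[y0:y1,x0:x1],0,255,cv2.THRESH_OTSU)
    if cam=="wrist": t=max(t,150)
    m=np.zeros_like(g); m[y0:y1,x0:x1]=(g[y0:y1,x0:x1]>t)*255
    m=cv2.morphologyEx(m,cv2.MORPH_CLOSE,np.ones((3,3)))
    c=max(cv2.findContours(m,cv2.RETR_EXTERNAL,cv2.CHAIN_APPROX_NONE)[0],key=cv2.contourArea)
    h=cv2.convexHull(c).reshape(-1,2).astype(float)
    P=atz(cam,h,.050,inf)[:,:2]
    r=least_squares(lambda q:np.hypot(P[:,0]-q[0],P[:,1]-q[1])-q[2],[.503,-.178,.06],loss="soft_l1",f_scale=.001)
    print(cam,t,r.x,np.abs(r.fun).max(), m.any())
    cv2.imwrite(f"pics/m_{cam}.png",m)
    # overlay candidate
    for z in (.055,.058,.060):
        pass
E
```

```text
top 151.0 [ 0.5027 -0.1796  0.0601] 0.0006019331887809898 True
scene 176.0 [ 0.5076 -0.1783  0.0634] 0.003994850658509554 True
wrist 161.0 [ 0.5029 -0.1794  0.0595] 0.0003550422889320101 True
```

```bash
python3 -c "
from h import *
print(units([.5028,-.1795,.108]))"
```

```text
[ 3.60435941 -0.13677956  2.5298498 ]
```

```bash
python3 -m creep '[0.2,-0.01,0,0,0.8,-0.03,0,0,1.6,-0.06,0,0,2.4,-0.09,0.1,0,3.0,-0.12,0.5,0,3.4,-0.14,1.0,0,3.55,-0.14,1.6,0,3.6,-0.14,2.1,0,3.6,-0.14,2.4,0,3.6,-0.14,2.53,0,3.6,-0.14,2.53,0,3.6,-0.14,2.53,0]' 255 40
python3 - <<'E'
from h import *
np.set_printoptions(precision=4,suppress=True)
s=ctrl.get_state(); i=imaging.camera_info("wrist"); e=s["eef_pos"]; z0=e[2]-.0228; print(e,s["tcp_rot"])
for cam,k in [("scene",6),("top",7),("wrist",3)]:
    im=imaging.read_camera(cam)[:,:,::-1].copy(); cv2.imwrite(f"pics/h_{cam}.png",im)
    inf=i if cam=="wrist" else None
    b=draw(im,cam,[e[0],e[1],z0],k=k,info=inf)
    t=np.linspace(0,6.3,90)[:,None]; D=np.c_[.5028+.06*np.cos(t),-.1795+.06*np.sin(t),0*t+.05]
    cv2.polylines(b,[((proj(cam,D,inf)+.5)*k-.5).round().astype(np.int32)],True,(0,255,0),1)
    x,y=(proj(cam,[[e[0],e[1],z0]],inf)[0]*k).astype(int)
    cv2.imwrite(f"pics/h_{cam}z.png",b[max(0,y-295):y+295,max(0,x-320):x+320])
E
```

```text
time: 7.42
eef_pos: [0.5036, -0.1812, 0.1085]
tcp_rot: [0.215, 0.977, -0.0, 0.0]
contact_force: [0.6, -0.3, -2.5]
opening: 0.528
[ 0.5036 -0.1812  0.1085] [ 0.2151  0.9766 -0.0001  0.0004]
```

View pics/h_scenez.png

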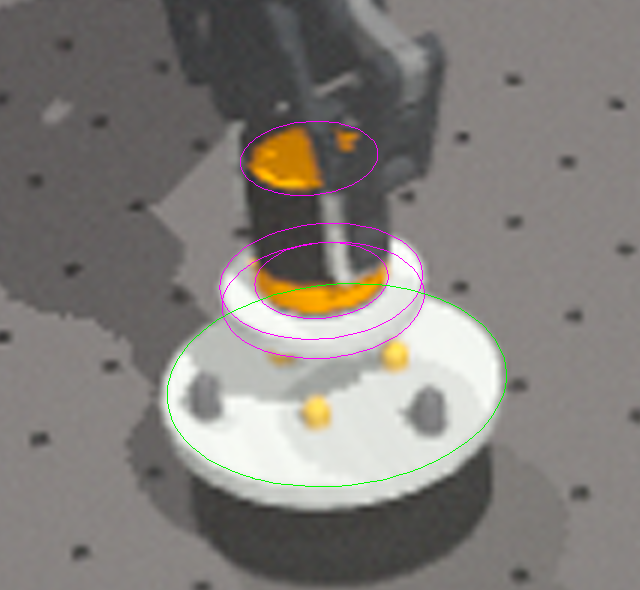

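View pics/h_topz.png

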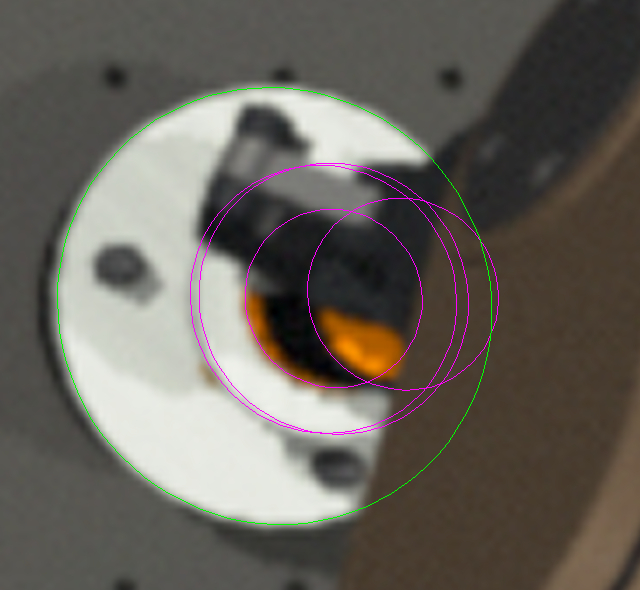

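View pics/h_wristz.png

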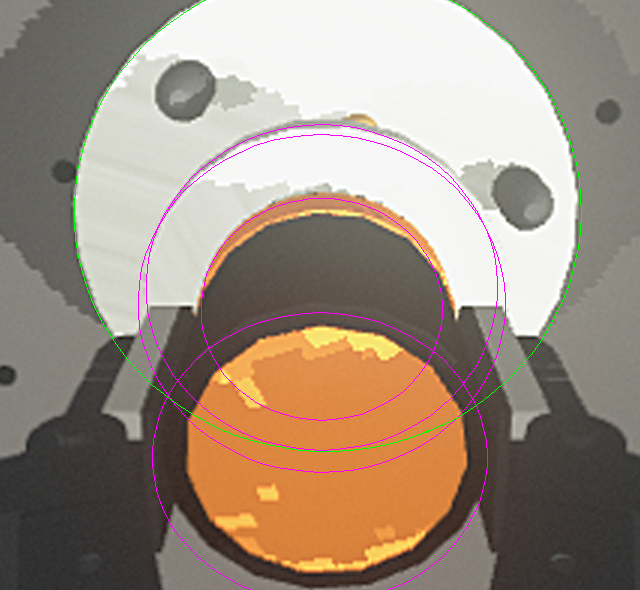

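```bash
python3 - <<'E'
from h import *
np.set_printoptions(precision=4,suppress=True)
a=[]
for k in range(12):
    imaging.read_camera("scene"); s=ctrl.get_state(); a.append(s["eef_pos"])
a=np.array(a); print(a.mean(0),a.std(0),s["time"])
m=a.mean(0); print(R.from_quat(s["tcp_rot"]).inv().apply(np.array([.5028,-.1795,.084])-m)/.025)
# wrist silhouette
r=R.from_quat(s["tcp_rot"]).as_matrix(); print(r[:,0],r[:,1])
E
```

```text
[ 0.5032 -0.1811  0.1083] [0.0002 0.0001 0.0003] 8.1667
[0.0402 0.0503 0.9739]
[-0.9074  0.4203  0.    ] [ 0.4203  0.9074 -0.    ]
```

```bash
python3 -m creep '[0.02,0.03,0.1,0,0.03,0.05,0.3,0,0.03,0.05,0.5,0,0.03,0.05,0.65,0,0.03,0.05,0.75,0,0.03,0.05,0.8,0,0.03,0.05,0.8,0,0.03,0.05,0.8,0]' 255 40
python3 - <<'E'
from h import *
np.set_printoptions(precision=4,suppress=True)
s=ctrl.get_state(); i=imaging.camera_info("wrist"); e=s["eef_pos"]; z0=e[2]-.0228; print(e,z0,s["contact_force"])
for cam,k in [("scene",8),("wrist",3)]:
    im=imaging.read_camera(cam)[:,:,::-1].copy(); cv2.imwrite(f"pics/i_{cam}.png",im)
    inf=i if cam=="wrist" else None
    x,y=(proj(cam,[[e[0],e[1],z0]],inf)[0]*k).astype(int)
    b=cv2.resize(im,None,fx=k,fy=k,interpolation=cv2.INTER_CUBIC)
    cv2.imwrite(f"pics/i_{cam}z.png",b[max(0,y-295):y+295,max(0,x-320):x+320])
E
```

```text
time: 8.83
eef_pos: [0.5029, -0.1795, 0.088]
tcp_rot: [0.215, 0.977, 0.0, -0.0]
contact_force: [0.5, -0.1, -1.9]
opening: 0.53
[ 0.5029 -0.1795  0.088 ] 0.06524310886129167 [ 0.4809 -0.1473 -1.9146]
```

View pics/i_scenez.png

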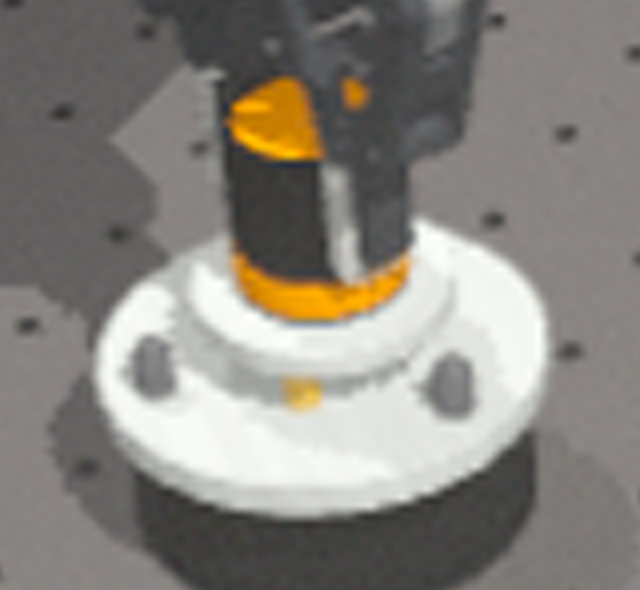

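View pics/i_wristz.png

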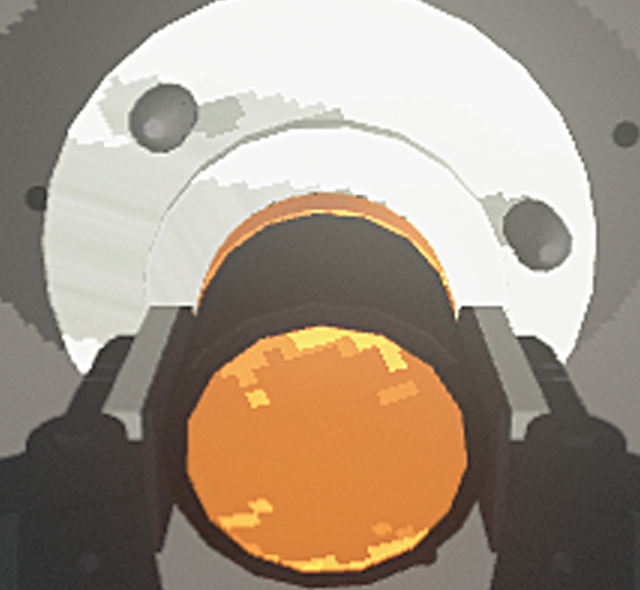

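```bash
python3 -m creep '[0,0,0.05,0,0,0,0.1,0,0,0,0.14,0,0,0,0.18,0,0,0,0.2,0,0,0,0.2,0,0,0,0.2,0]' 255 40; python3 -m creep '[0,0,0.02,0,0,0,0.02,0,0,0,0.02,0]' 255 40
```

```text
time: 9.52
eef_pos: [0.5028, -0.1795, 0.083]
tcp_rot: [0.215, 0.977, 0.0, -0.0]
contact_force: [-0.4, 0.4, -1.8]
opening: 0.529
time: 9.77
eef_pos: [0.503, -0.1796, 0.0827]
tcp_rot: [0.215, 0.977, -0.0, 0.0]
contact_force: [0.6, -0.2, -1.4]
opening: 0.524
```

```bash
python3 -m creep '[0,0,0.02,0,0,0,0.02,0,0,0,0.02,0]' 255 40; python3 -m creep '[0,0,0.02,0,0,0,0.02,0,0,0,0.02,0]' 255 40
```

```text
time: 10.02
eef_pos: [0.503, -0.1796, 0.0825]
tcp_rot: [0.215, 0.977, -0.0, 0.0]
contact_force: [0.4, 0.2, 1.6]
opening: 0.53
time: 10.27
eef_pos: [0.5031, -0.1796, 0.0824]
tcp_rot: [0.215, 0.977, -0.0, 0.0]
contact_force: [-1.8, 0.1, 5.2]
opening: 0.528
```

```bash
python3 -m creep '[0,0,0.02,0,0,0,0.02,0,0,0,0.02,0]' 255 40
python3 - <<'E'
from h import *
im=imaging.read_camera("scene")[:,:,::-1].copy(); cv2.imwrite("pics/j.png",cv2.resize(im[145:220,200:285],None,fx=8,fy=8,interpolation=cv2.INTER_CUBIC)[:600,:680])
E
```

```text
time: 10.52
eef_pos: [0.5031, -0.1797, 0.0824]
tcp_rot: [0.215, 0.977, -0.0, 0.0]
contact_force: [-2.4, 2.8, 6.7]
opening: 0.525
```

View pics/j.png

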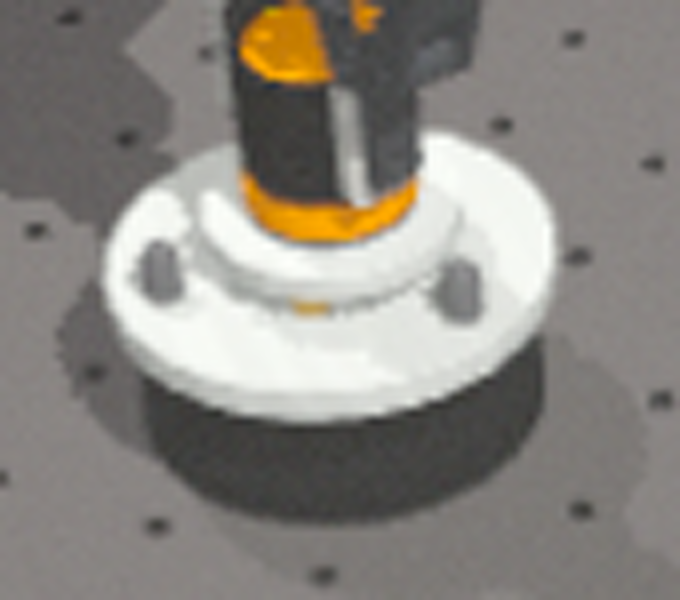

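Contact shows at TCP z 0.0825 (underside at pad height), with the foot between the two visible stops (at 160,272 and 462,290). Releasing.

```bash
python3 -m creep '[0,0,-0.02,0,0,0,-0.02,0,0,0,-0.02,0,0,0,-0.02,0,0,0,-0.02,0,0,0,-0.02,0,0,0,-0.02,0,0,0,-0.02,0,0,0,-0.02,0,0,0,-0.02,0]' 0 20
python3 - <<'E'
from h import *
im=imaging.read_camera("wrist")[:,:,::-1].copy(); cv2.imwrite("pics/k_w.png",im)
im=imaging.read_camera("scene")[:,:,::-1].copy(); cv2.imwrite("pics/k.png",cv2.resize(im[145:220,200:285],None,fx=8,fy=8,interpolation=cv2.INTER_CUBIC)[:600,:680])
E
```

```text
time: 11.4
eef_pos: [0.5029, -0.1795, 0.0816]
tcp_rot: [0.215, 0.977, -0.0, 0.0]
contact_force: [-0.6, -0.3, -0.2]
opening: 0.995
```

View pics/k.png

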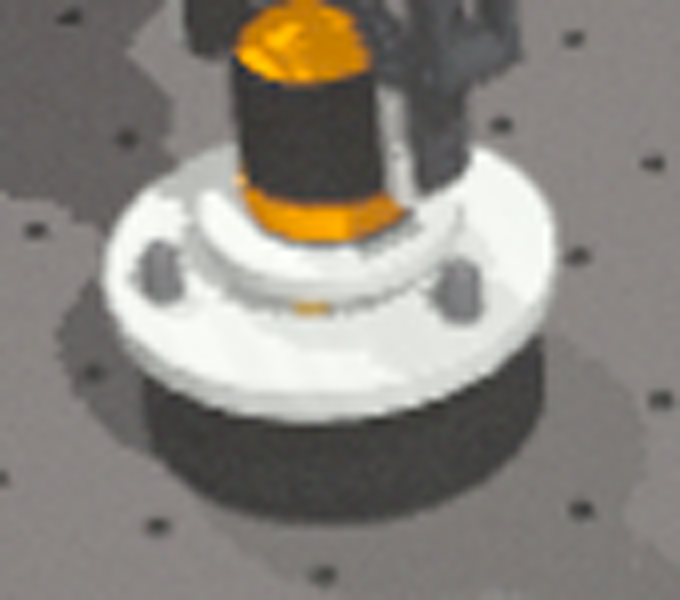

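View pics/k_w.png

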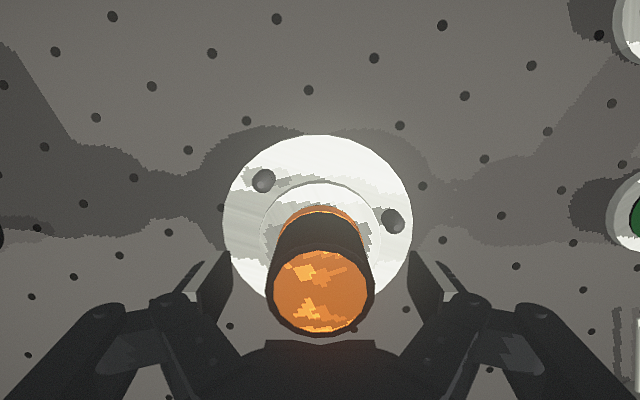

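Released, and the cell did not move; the glass (about 320,290) is clear of both fingers. I'll go straight up, then move aside so the top camera has a clear view.

```bash
python3 -m creep '[0,0,-0.2,0,0,0,-0.6,0,0,0,-1.2,0,0,0,-2,0,0,0,-2.8,0,0,0,-3.6,0,0,0,-4.4,0,0,0,-5,0,0,0,-5.2,0,-0.3,0,-5.2,0,-1.2,0,-5.2,0,-2.3,0,-5.2,0,-3.4,0,-5.2,0,-4.5,0,-5.2,0,-5.3,0,-5.2,0,-5.7,0,-5.2,0,-5.8,0,-5.2,0,-5.8,0,-5.2,0,-5.8,0,-5.2,0]'
python3 - <<'E'
from h import *
np.set_printoptions(precision=4,suppress=True)
i=imaging.camera_info("wrist")
c=[.5028,-.1795,.060]
for cam,k in [("top",7),("scene",7),("wrist",4)]:
    im=imaging.read_camera(cam)[:,:,::-1].copy(); cv2.imwrite(f"pics/l_{cam}.png",im)
    inf=i if cam=="wrist" else None
    x,y=(proj(cam,[c],inf)[0]*k).astype(int); b=draw(im,cam,c,k=k,info=inf)
    cv2.imwrite(f"pics/l_{cam}z.png",b[max(0,y-295):y+295,max(0,x-320):x+320])
E
```

```text
time: 13.08
eef_pos: [0.6338, -0.24, 0.2103]
tcp_rot: [0.215, 0.977, 0.0, -0.001]
contact_force: [0.4, 0.2, -0.1]
opening: 1.001
```

View pics/l_topz.png

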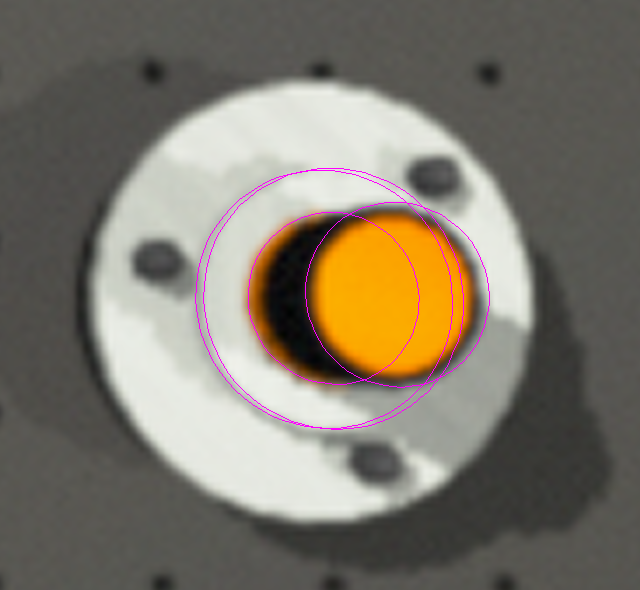

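View pics/l_scenez.png

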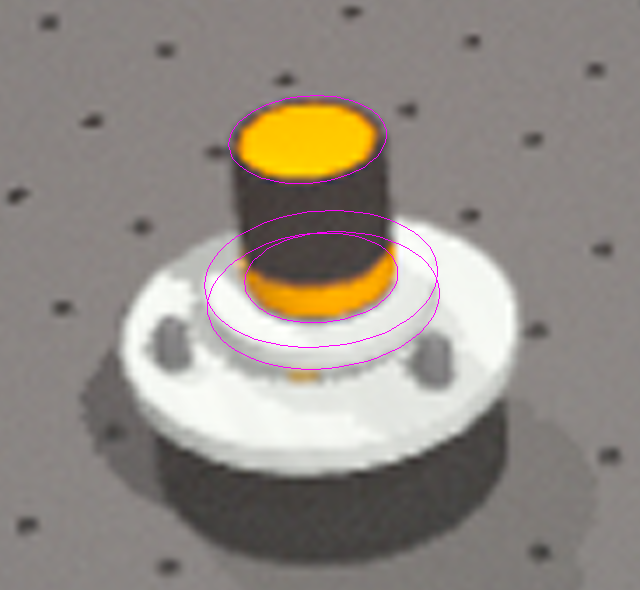

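View pics/l_wristz.png

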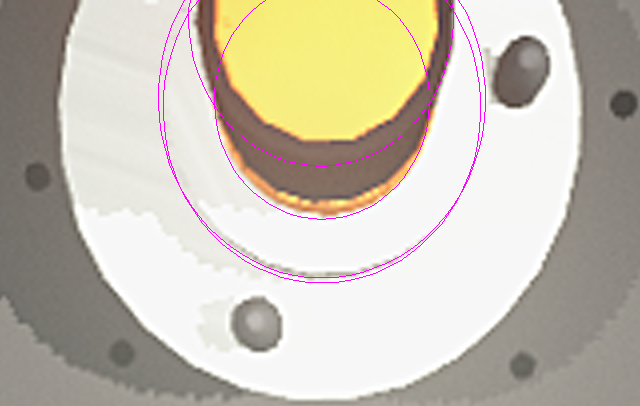

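View pics/l_top.png

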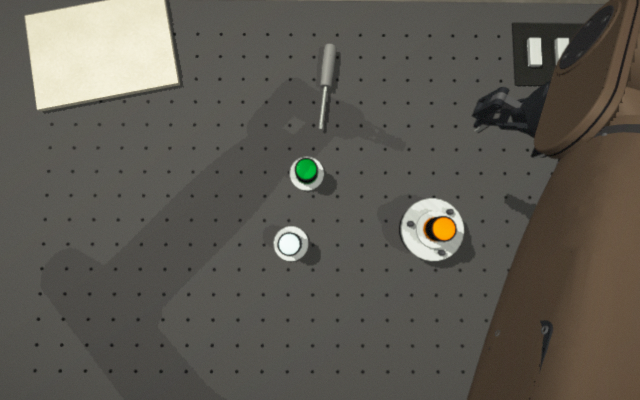

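In the top view the foot lies inside all three stops, and the outlines for a level cell at pad height fit within about 1 px in both fixed cameras. Green (306,170) and clear (290,243) stand where they were. Handing in.

```bash
python3 -c "
from plant import ctrl
print(ctrl.sign_off(), ctrl.get_state()['time'])"
```

```text
the job is handed in; nothing more can be done
the job is handed in; nothing more can be done
```

The amber cell is on the three-point mount, glass up. I gripped it by the barrel, lowered it until the pads took about 7 N, released it and backed the arm away. I then handed the job in at about 13 s.

**Last checks:**
- **Level:** outlines drawn for a level cell at pad height fit the top and scene pictures to about 1 px. The wrist picture showed only part of the cell and was about 1 mm off.
- **Position:** the top view shows the foot clear of all three stops. Contact came with the underside at about 60 mm, which is the pad height.
- **Release:** the cell did not move as the gripper opened or as the arm retreated.
- **Other cells:** the green and clear cells stand where they were.

**What disagreed:** the scene camera put the seat about 5 mm further out in x than the top and wrist cameras. I put this down to its slanted view, and used the position the other two agreed on to about 0.5 mm. I did not push the cell to test for rocking; that rests on the level fit and the lack of movement on release.

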